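# Centre the pigment tin on the studio scale

## Task

The pigment tin was put down carelessly on the studio scale and hangs over the edge of the pan. Slide it, without lifting it off the pan, until it lies flat in the middle of the pan with no edge or corner overhanging, and leave the bottle, the can and the palette knife beside the scale where they are.

Things in the scene. Friction and masses are not known exactly. Their poses are not given: they have to be found in the camera images.
- pan (a point): Centre of the top face of the scale's weighing pan: a flat bare steel plate, 150 x 150 mm, 6 mm thick, its top 58 mm above the work surface; x and y lie along the pan's sides, z is up. The pan is rigid and the scale (white plastic body 160 mm wide, 40 mm high) does not move. Its body sticks out 60 mm beyond the pan on the pan's -x side, the display end, with its top 16 mm below the pan's top; on the other three sides it stands out at most 5 mm, just as low.
- tin_mid (a point): Middle (half-way up) of the loose pigment tin: a closed rectangular box of gold-lacquered metal with a pale paper label on its lid, 110 mm (its x) x 90 mm (its y) x 45 mm high, about 0.35 to 0.7 kg. The lid is the top 14 mm; below it the body is 1 mm smaller on each side. It lies flat on the pan, so this point is 22.5 mm above the pan. z is up.
- tin: The same tin; origin at the centre of its underside, same axes. At the start its long side is within about 20 degrees of the pan's x, and it overhangs the pan's +y side, and perhaps an x side as well.
- tin_corner0 (a point): A top corner of the tin's lid (outermost edge of the tin), at +55, +45 mm in the tin's own x, y from its middle
- tin_corner1 (a point): A top corner of the tin's lid (outermost edge of the tin), at +55, -45 mm in the tin's own x, y from its middle
- tin_corner2 (a point): A top corner of the tin's lid (outermost edge of the tin), at -55, -45 mm in the tin's own x, y from its middle
- tin_corner3 (a point): A top corner of the tin's lid (outermost edge of the tin), at -55, +45 mm in the tin's own x, y from its middle
- medium_mid (a point): Bystander: a loose closed amber glass bottle with a black cap standing on the work surface, 54 mm in diameter, 105 mm high; this point is 50 mm up on its axis.
- can_mid (a point): Bystander: a loose closed metal can with a paper band standing on the work surface, 68 mm in diameter, 75 mm high; this point is half-way up on its axis.
- knife_grip (a point): Bystander: a loose palette knife, 200 mm long, lying flat on the work surface; this point is on its handle, and its own x points from the handle to the blade.
Not all that is in view belongs to the job. What is meant by the tin is not pink, and is the larger of those in its own colour.

How it is judged:
By the outcome, as a careful person would: the job done as asked, in the order asked, and still so for the second after the job is handed in, with the robot touching nothing.
It also fails if it takes over 48 s, if anything falls off the work surface, if the arm or the gripper's body presses on something with over 40 N, if the wrist force passes 120 N, or if a joint passes its speed limit or range.

## Robot

A 7-joint arm with a two-finger parallel gripper is mounted at the origin on the work surface. World frame = base frame: x ahead of the robot, y to its left, z up, the work surface at z = 0. Lengths are in m, angles in rad, forces in N, time in s.
With the tool pointing down it reaches from about 0.35 to 0.9 m from the base axis. Payload 8.1 kg.
Tool frame: the origin (TCP) lies midway between the tips of the shut fingers; the grasp point (between the pads) lies behind it (manip.tcp_to_grasp is the z of the grasp point in the tool frame, in m); z points along the fingers, y is the line along which they close (so a half turn about z gives the same grasp; the last joint's range is limited). The gripper opens to 85 mm and grips with 20 to 120 N. Pads are 22 mm wide; open, the fingers measure 114 mm over their backs; the gripper's body (76 mm by 85 mm) begins 54 mm behind the grasp point. The pads swing forward as they close: fully open they stand 13 mm farther back than shut.
Start: joints at [1.004, 0.434, 0.025, 1.573, -0.012, 1.134, -0.075], TCP at [0.28, -0.559, 0.231] pointing down, gripper open.
Joint ranges: [-2.62, 2.62], [-0.44, 2.09], [-1.27, 1.32], [0.08, 2.57], [-1.32, 4.46], [0.12, 2], [-2.74, 2.74]. Speed limits (rad/s): [2.22, 2.22, 3.01, 3.01, 3.14, 3.14, 3.14].

## Interface

Orientations are given as a unit quaternion [w, x, y, z].
In Python, from cell import manip gives the robot as it stands.
- The arm moves only by the tool send_rows, never from a script. Its argument "moves" is text: rows parted by semicolons, each of 5 numbers parted by spaces: the shift along the world's x, y, z in m, then the turn about the world's z in degrees, then the opening, from -1 (shut) to 1 (fully open), so that 0 is half open. A call has 1 to 20 rows; each row shifts and turns the commanded pose from where the row before left it; what a row does not reach is not made up. A row lasts 1/12 s, in which the tool goes at most 41.7 mm and 7.16 degrees, less where a joint would pass 70% of its speed; a pose out of reach is approached as far as the arm can. A call with a gripper value outside its range is refused whole. The fingers move at their own pace and stop on an object; the grip force is fixed at half the most. Time passes only in rows, so rows that do not move let the fingers close. It gives the time, the measured TCP pose, the force, the opening and the grip force at its end, in the units of the state.
- manip.read_state(): the state, without advancing time (a new reading comes with each control period).
- manip.read_camera(name): name is "scene" or "top" or "wrist"; returns (picture, depth): 480x640x3 uint8, red, green, blue; 480x640 float32, m along the optical axis (not along the pixel's ray), 0 where there is no reading.
- manip.get_calibration(name): a dict with "vfov" (degrees; the focal length in pixels is half the picture's height over the tangent of half this angle, whatever the lens; pixels are square), "cx", "cy" (the principal point, pixels), "cam_to_world" (4x4, takes a point from camera to world coordinates); the wrist camera has in their place "tool_from_camera" (4x4, takes a point from camera to tool coordinates, whose origin is the TCP and whose axes are the flange's). Camera axes: x right, y down, z forward; pixel columns grow to the right and rows downward; lengths in m; the calibration is good to about 2 mm. A picture is of the moment at which its call begins: read the wrist's pose just before it. get_calibration takes no time and is no camera call.
- manip.close_job(): hands the job in; it is judged then, once.
The state is a dict: "clock": time; "joints": joint angles; "joint_velocities": joint speeds; "effort": joint torques, N m; "ee_pos": TCP position; "tool_rot": TCP orientation; "force": force on the tool from outside, world axes, zero at the start; "wrist_torque": the same for the moment, N m; "opening": finger opening in m; "grip_force": force on a finger pad.
Only numpy, scipy, OpenCV 4.12 (cv2) and the standard library are available. Lean on these libraries where they do the work, as an engineer would, in place of code of your own. Each camera call takes 0.05 s, during which the arm holds its last target. There are 200 camera calls.

## Working session

There is one attempt and no reset: what is moved stays moved. The work goes in short steps, Python scripts to look and compute and a tool call to move; the robot and the scene stay as the last step left them, time stands still between calls to the robot, and variables do not carry over. Pictures are saved under pics/ and viewed, at most 10 in all, crops included, and the job is handed in when it is done.

Besides the shell and the picture viewer there is one more tool, called after "Call:" as name(argument=value, ...), one argument or row to a line, values as JSON. send_rows: Moves the arm, as the interface text tells. Its arguments: {"type":"object","properties":{"moves":{"type":"string"}},"required":["moves"]}

```bash
mkdir -p pics; cat > h.py <<'E'
import numpy as np, cv2
from cell import manip
def save(n,im): cv2.imwrite(f'pics/{n}.png',im[...,::-1])
def cam(name):
    s=manip.read_state(); im,d=manip.read_camera(name); c=manip.get_calibration(name)
    f=240/np.tan(np.radians(c['vfov'])/2)
    if 'cam_to_world' in c: T=np.array(c['cam_to_world'])
    else:
        from scipy.spatial.transform import Rotation as R
        q=s['tool_rot']; W=np.eye(4); W[:3,:3]=R.from_quat([q[1],q[2],q[3],q[0]]).as_matrix(); W[:3,3]=s['ee_pos']
        T=W@np.array(c['tool_from_camera'])
    return im,d,(f,c['cx'],c['cy'],T)
def ray(k,uv,z):
    f,cx,cy,T=k; uv=np.atleast_2d(uv).astype(float)
    r=np.c_[(uv[:,0]-cx)/f,(uv[:,1]-cy)/f,np.ones(len(uv))]@T[:3,:3].T
    o=T[:3,3]; return o+r*((z-o[2])/r[:,2])[:,None]
def cloud(k,d):
    f,cx,cy,T=k; v,u=np.mgrid[:480,:640]
    p=np.stack([(u-cx)/f*d,(v-cy)/f*d,d],-1)@T[:3,:3].T+T[:3,3]; p[d==0]=np.nan; return p
E
python3 - <<'E'
from h import *
for n in ('top','scene'):
    im,d,k=cam(n); save(n+'0',im); np.savez(n+'0',im=im,d=d,f=k[0],cx=k[1],cy=k[2],T=k[3]); print(n,k,manip.read_state()['clock'])
print(manip.tcp_to_grasp,manip.read_state())
E
```

```text
top (np.float64(586.3900902990167), 313.9085980999792, 237.10626571712126, array([[ 0.02577213, -0.98089905,  0.19280261,  0.3980727 ],
       [-0.99963388, -0.0268771 , -0.00311732,  0.02573955],
       [ 0.00823976, -0.19265169, -0.98123261,  1.11370071],
       [ 0.        ,  0.        ,  0.        ,  1.        ]])) 0.05
scene (np.float64(537.9979464405742), 308.04363567556624, 244.34311946531062, array([[ 8.71526907e-01,  3.66300561e-01, -3.25982744e-01,
         8.39380303e-01],
       [ 4.90346968e-01, -6.49913519e-01,  5.80665368e-01,
        -4.47962850e-01],
       [ 8.37457564e-04, -6.65910142e-01, -7.46031488e-01,
         6.74678367e-01],
       [ 0.00000000e+00,  0.00000000e+00,  0.00000000e+00,
         1.00000000e+00]])) 0.1
-0.0187 {'clock': 0.1, 'joints': array([ 1.00439584,  0.43515033,  0.02498875,  1.57401176, -0.01159678,
        1.13399951, -0.07511723]), 'joint_velocities': array([-0.00050323, -0.00179245, -0.00143723, -0.00068402,  0.00053258,
        0.00014551,  0.0015168 ]), 'effort': array([ 3.97328185e-03, -6.71760249e+01,  1.02881413e+00, -3.16901350e+01,
        1.59297371e-02,  7.20589596e-03, -2.77882191e-05]), 'ee_pos': array([ 0.27933384, -0.55859446,  0.23060429]), 'tool_rot': array([-6.73681279e-04,  9.73242563e-01,  2.29779038e-01, -2.30377421e-04]), 'force': array([ 0.88439778, -0.3903468 ,  0.17022907]), 'wrist_torque': array([0.04675726, 0.00933057, 0.05274881]), 'grip_force': 0.0, 'opening': 0.0855515983480614}
```

View pics/top0.png

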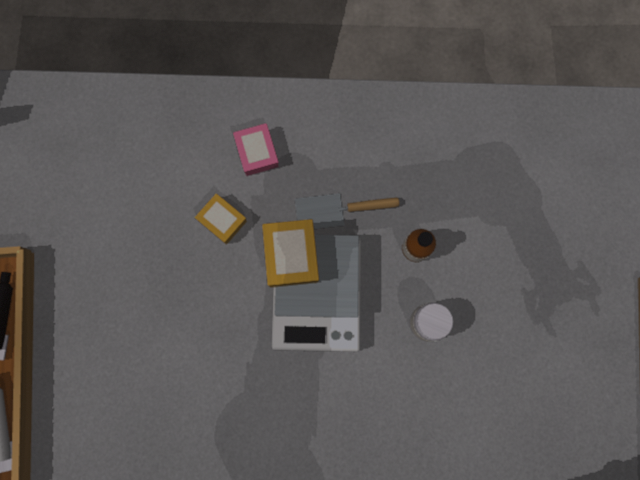

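View pics/scene0.png

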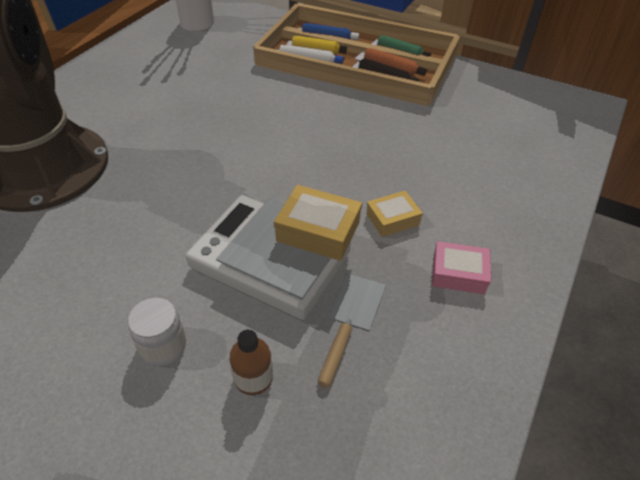

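Top view: candidates for the tin are gold at (291,252) on the scale, gold at (220,217) on the table and pink at (256,148). The one meant is (291,252): it is gold, not pink, and larger than the other gold one. The scale is at about (316,290) with its display end down (-x). The knife is at (345,205), the bottle at (420,243) and the can at (434,322). I'll confirm with a crop.

```bash
python3 - <<'E'
from h import *
K={}
for n in ('top','scene'):
    z=np.load(n+'0.npz'); im,d=z['im'],z['d']; k=(float(z['f']),float(z['cx']),float(z['cy']),z['T']); K[n]=k
    P=cloud(k,d)
    hsv=cv2.cvtColor(im,cv2.COLOR_RGB2HSV)
    m=cv2.inRange(hsv,(12,120,60),(30,255,255))
    cs,_=cv2.findContours(m,cv2.RETR_EXTERNAL,cv2.CHAIN_APPROX_NONE)
    for c in sorted(cs,key=cv2.contourArea)[::-1][:4]:
        mm=np.zeros(m.shape,np.uint8); cv2.drawContours(mm,[c],-1,255,-1)
        p=P[mm>0]; zt=np.nanpercentile(p[:,2],80)
        u=c.reshape(-1,2).mean(0)
        lid=p[abs(p[:,2]-zt)<.006]
        r=cv2.minAreaRect(lid[:,:2].astype(np.float32)*1000)
        print(n,u,cv2.contourArea(c),'ztop',zt,'rect',r,np.round(cv2.boxPoints(r)).tolist())
    # scale levels
    for lo,hi in ((.05,.064),(.035,.048)):
        box=(P[...,2]>lo)&(P[...,2]<hi)&(P[...,0]>.3)&(P[...,0]<.65)&(P[...,1]>-.1)&(P[...,1]<.15)&(m==0)
        mm=cv2.morphologyEx(box.astype(np.uint8),cv2.MORPH_OPEN,np.ones((3,3)))
        p=P[mm>0]; r=cv2.minAreaRect(p[:,:2].astype(np.float32)*1000); print(n,lo,len(p),np.median(p[:,2]),r,np.round(cv2.boxPoints(r)).tolist())
z=np.load('top0.npz'); save('crop',cv2.resize(z['im'][185:365,180:460],None,fx=2.8,fy=2.8,interpolation=cv2.INTER_CUBIC))
E
```

```text
top [290.02752294 252.38073394] 3070.0 ztop 0.10515607367122475 rect ((569.4970703125, 63.97149658203125), (110.20463562011719, 88.8648681640625), 7.437451362609863) [[509.0, 101.0], [521.0, 13.0], [630.0, 27.0], [618.0, 115.0]]
top [ 13.3277027  363.36148649] 2730.0 ztop 0.04677998489959241 rect ((374.4490966796875, 544.0531616210938), (407.1766662597656, 42.704376220703125), 10.057306289672852) [[170.0, 530.0], [178.0, 487.0], [579.0, 559.0], [571.0, 601.0]]
top [220.95652174 219.07826087] 1248.5 ztop 0.033429751568431865 rect ((643.5234985351562, 201.07102966308594), (76.43891906738281, 61.23012161254883), 51.907405853271484) [[596.0, 190.0], [644.0, 152.0], [691.0, 212.0], [643.0, 250.0]]
top [372.77981651 204.25688073] 326.5 ztop 0.020695962129731526 rect ((681.3065185546875, -90.13262939453125), (16.115541458129883, 97.12076568603516), 7.791440010070801) [[667.0, -43.0], [680.0, -139.0], [696.0, -137.0], [683.0, -41.0]]
top 0.05 4670 0.05832990348196143 ((535.5625610351562, 16.859928131103516), (149.89793395996094, 149.31573486328125), 0.6265208721160889) [[460.0, 91.0], [461.0
[... 893 characters left out ...]
321.0], [626.0, 1298.0], [630.0, 1336.0], [442.0, 1358.0]]
scene [84.13099042 21.68690096] 2535.5 ztop -0.09644784355950194 rect ((-518.0153198242188, 667.7267456054688), (364.48095703125, 421.9449462890625), 55.84150314331055) [[-795.0, 635.0], [-446.0, 398.0], [-241.0, 700.0], [-590.0, 937.0]]
scene 0.05 5034 0.05888989421202001 ((537.7855224609375, 13.072555541992188), (151.300537109375, 152.54808044433594), 0.021044986322522163) [[462.0, 89.0], [462.0, -63.0], [613.0, -63.0], [613.0, 89.0]]
scene 0.035 3388 0.04092040052321616 ((510.702392578125, 11.983688354492188), (158.92152404785156, 214.7864532470703), 89.89352416992188) [[403.0, -67.0], [618.0, -68.0], [618.0, 91.0], [403.0, 92.0]]
```

View pics/crop.png

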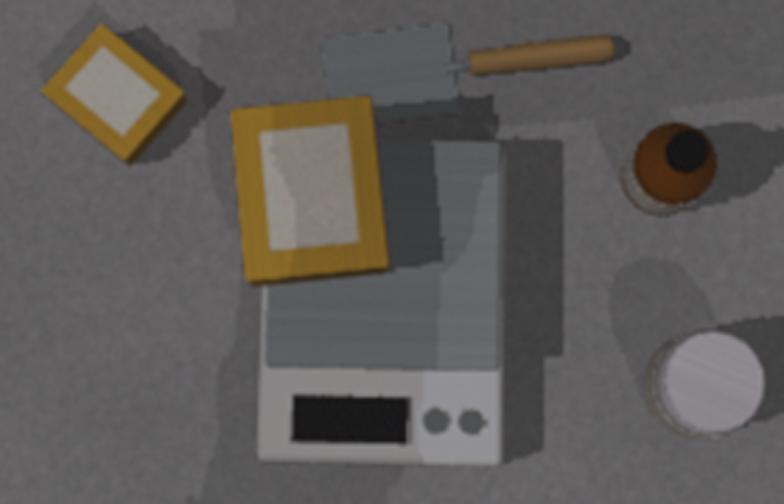

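The crop confirms the large gold tin on the scale, overhanging +y (image left) and +x (image up). The tin is at about (570,62) mm with yaw 7.5°, its top at 0.104. The pan is at about (536,15) mm with yaw about 0.4°. The plan is to use the half-open fingers as a two-point pusher, in -y and then in -x. I'll start by moving above the +y side.

Call:
send_rows(
  moves="0.0145 0.036 0 3.17 0;0.0145 0.036 0 3.17 0;0.0145 0.036 0 3.17 0;0.0145 0.036 0 3.17 0;0.0145 0.036 0 3.17 0;0.0145 0.036 0 3.17 0;0.0145 0.036 0 3.17 0;0.0145 0.036 0 3.17 0;0.0145 0.036 0 3.17 0;0.0145 0.036 0 3.17 0;0.0145 0.036 0 3.17 0;0.0145 0.036 0 3.17 0;0.0145 0.036 0 3.17 0;0.0145 0.036 0 3.17 0;0.0145 0.036 0 3.17 0;0.0145 0.036 0 3.17 0;0.0145 0.036 0 3.17 0;0.0145 0.036 0 3.17 0;0.0145 0.036 0 3.17 0;0.0145 0.036 0 3.17 0",
)

```text
clock: 1.77
ee_pos: [0.5698, 0.1626, 0.231]
tool_rot: [-0.0, 0.706, 0.708, -0.0]
force: [0.5, -0.2, 0.8]
opening: 0.0425
grip_force: 0.0
```

Call:
send_rows(
  moves="0 0 -0.035 0 0;0 0 -0.035 0 0;0 0 -0.035 0 0;0 0 -0.035 0 0;0 0 -0.016 0 0;0 0 0 0 0;0 -0.01 0 0 0;0 -0.01 0 0 0;0 -0.005 0 0 0;0 -0.005 0 0 0;0 0 0 0 0",
)

```text
clock: 2.68
ee_pos: [0.5705, 0.129, 0.0765]
tool_rot: [0.001, 0.708, 0.706, 0.0]
force: [0.2, -0.9, 0.8]
opening: 0.043
grip_force: 0.0
```

```bash
python3 - <<'E'
from h import *
im,d,k=cam('scene'); save('s1',im)
print(manip.read_state()['ee_pos'],manip.read_state()['force'])
E
```

```text
[0.57023206 0.12996313 0.07629771] [ 0.07860104 -0.11107261 -0.05240019]
```

View pics/s1.png

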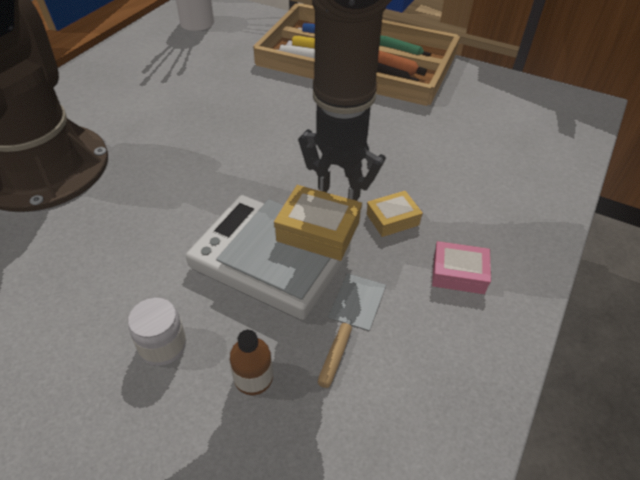

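The fingers are behind the tin's +y face (finger tips at about (322,190) and (355,195)), the tin is untouched, and the bystanders are clear. Pushing in -y now.

Call:
send_rows(
  moves="0 -0.004 0 0 0;0 -0.004 0 0 0;0 -0.004 0 0 0;0 -0.004 0 0 0;0 -0.004 0 0 0;0 -0.004 0 0 0;0 -0.004 0 0 0;0 -0.004 0 0 0;0 -0.004 0 0 0;0 -0.004 0 0 0;0 -0.004 0 0 0;0 -0.004 0 0 0;0 -0.002 0 0 0;0 0 0 0 0;0 0 0 0 0",
)

```text
clock: 3.98
ee_pos: [0.5694, 0.0807, 0.0754]
tool_rot: [0.0, 0.707, 0.707, -0.0]
force: [0.0, 2.4, 2.0]
opening: 0.0424
grip_force: 1.5
```

```bash
cat > tin.py <<'E'
from h import *
for n in ('top','scene'):
    im,d,k=cam(n); P=cloud(k,d)
    m=cv2.inRange(cv2.cvtColor(im,cv2.COLOR_RGB2HSV),(12,110,40),(30,255,255))
    x,y,z=P[...,0],P[...,1],P[...,2]
    with np.errstate(invalid='ignore'): m[~((x>.4)&(x<.7)&(y>-.12)&(y<.14)&(z>.095)&(z<.112))]=0
    p=P[m>0]; r=cv2.minAreaRect(p[:,:2].astype(np.float32)*1000)
    print(n,len(p),np.round(np.median(p[:,2]),4),np.round(r[0],1),np.round(r[1],1),round(r[2],1))
    save(n+'_now',im)
s=manip.read_state(); print(s['clock'],s['ee_pos'],s['force'])
E
python3 tin.py
```

```text
top 1 0.1033 [615.8 -15.9] [0. 0.] 0.0
scene 2065 0.1037 [565.7  24.8] [ 93.7 110.4] 89.8
4.0833 [0.56934781 0.08069569 0.07524483] [0.13233994 2.17746594 1.17973823]
```

Call:
send_rows(
  moves="0 -0.004 0 0 0;0 -0.004 0 0 0;0 -0.003 0 0 0;0 0 0 0 0;0 0 0 0 0;0 0.01 0 0 0;0 0.02 0 0 0;0 0.02 0.02 0 0;0 0 0.035 0 0;0 0 0.035 0 0;0 0 0.03 0 0;0.025 0 0 -7 0;0.025 0 0 -7 0;0.025 0 0 -7 0;0 0 0 -7 0;0 0 0 -7 0",
)

```text
clock: 5.42
ee_pos: [0.6453, 0.1197, 0.1944]
tool_rot: [0.0, 0.889, 0.458, -0.001]
force: [-0.2, 0.5, 0.6]
opening: 0.0427
grip_force: 0.0
```

```bash
python3 tin.py
```

```text
top 18 0.1037 [613.  -26.9] [12.4  4.8] 25.0
scene 2114 0.1037 [565.6  12.1] [110.7  91.3] 0.4
5.5167 [0.64426905 0.12025926 0.19468515] [1.60111087 0.27815374 0.16644375]
```

Call:
send_rows(
  moves="0.005 -0.013 0 -7 0;0.005 -0.013 0 -7 0;0 -0.013 0 -7 0;0 -0.013 0 -7 0;0 -0.013 0 -7 0;0 -0.013 0 -7 0;0 -0.013 0 -7 0;0 -0.014 0 -6 0;0 0 0 0 0;0 0 -0.03 0 0;0 0 -0.03 0 0;0 0 -0.03 0 0;0 0 -0.029 0 0;0 0 0 0 0;-0.01 0 0 0 0;-0.006 0 0 0 0;-0.004 0 0 0 0;-0.004 0 0 0 0;-0.004 0 0 0 0;0 0 0 0 0",
)

```text
clock: 7.18
ee_pos: [0.6271, 0.0152, 0.0775]
tool_rot: [-0.0, 1.0, 0.0, 0.001]
force: [2.4, 0.5, 1.6]
opening: 0.043
grip_force: 0.8
```

```bash
python3 tin.py
```

```text
top 176 0.1033 [549.2  54.2] [82.5 10.5] 1.7
scene 1489 0.1037 [562.   11.9] [110.5  91.9] 0.6
7.2833 [0.62703948 0.01505851 0.07703007] [ 1.96489039 -0.36852414  1.77551344]
```

View pics/scene_now.png

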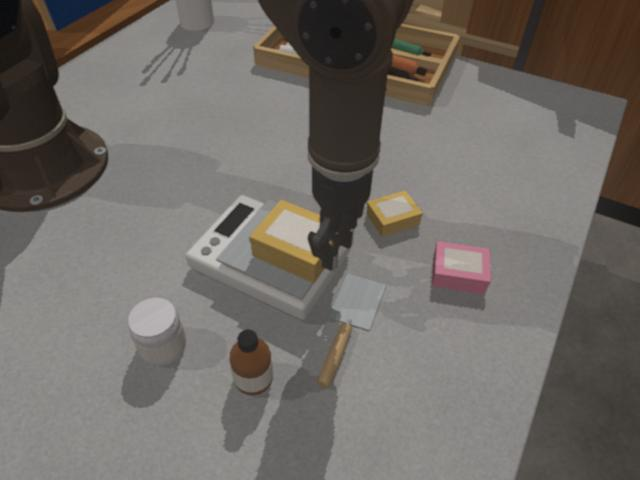

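The fingers, at about (325,245), are touching the tin's +x face, and the tin, at about (290,240), is moving with them. Bystanders are untouched. About 24 mm of the -x push is left.

Call:
send_rows(
  moves="-0.004 0 0 0 0;-0.004 0 0 0 0;-0.004 0 0 0 0;-0.004 0 0 0 0;-0.004 0 0 0 0;-0.004 0 0 0 0;0 0 0 0 0;0 0 0 0 0;0.01 0 0 0 0;0.02 0 0 0 0;0.01 0 0.025 0 0;0 0 0.035 0 0;0 0 0.04 0 0;0.035 0 0.02 0 0;0.04 0 0 0 0;0.04 0 0 0 0;0 0.04 0 0 0;0 0.04 0 0 0;0 0.04 0 0 0;0 0 0 0 0",
)

```text
clock: 8.95
ee_pos: [0.7545, 0.1483, 0.1944]
tool_rot: [-0.004, 1.0, 0.006, -0.003]
force: [-1.4, 2.7, -1.0]
opening: 0.0425
grip_force: 0.0
```

```bash
python3 tin.py; python3 -c "
import cv2;cv2.imwrite('pics/c2.png',cv2.resize(cv2.imread('pics/top_now.png')[185:365,180:460],None,fx=2.8,fy=2.8))"
```

```text
top 921 0.1033 [535.8  -5.4] [111.   49.2] 1.3
scene 2052 0.1037 [538.   11.6] [ 90.6 111.1] 89.9
9.05 [0.75597195 0.13853461 0.19482057] [-0.00398609 -1.18464166  0.25929964]
```

View pics/c2.png

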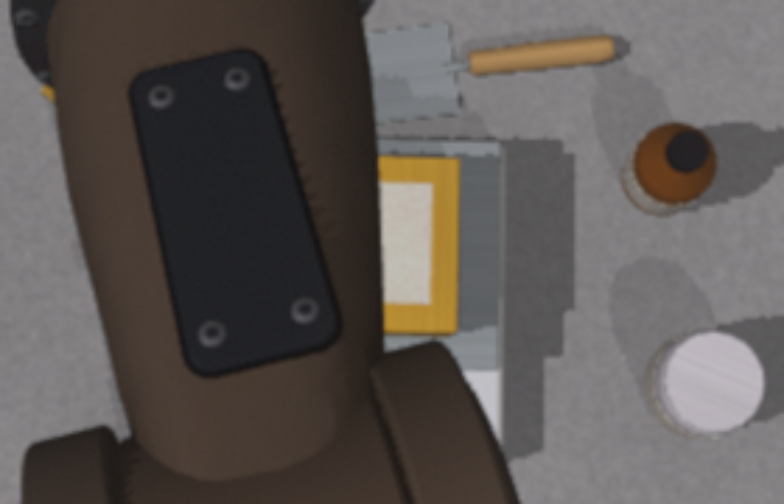

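The tin is centred on the pan within about 2 mm, with yaw about 0 and its lid at the original height. The knife, bottle and can sit at the same pixels as before. The arm hides part of the tin in this view, but it is well clear of everything. Handing in.

Call:
send_rows(
  moves="0 0 0 0 0;0 0 0 0 0;0 0 0 0 0;0 0 0 0 0;0 0 0 0 0;0 0 0 0 0",
)

```text
clock: 9.55
ee_pos: [0.7576, 0.1344, 0.1965]
tool_rot: [0.0, 1.0, -0.001, 0.0]
force: [0.0, -0.3, 0.4]
opening: 0.0428
grip_force: 0.0
```

```bash
python3 tin.py; python3 -c "
from cell import manip
print(manip.close_job())"
```

```text
top 778 0.1033 [535.9 -12.2] [110.8  35.3] 1.1
scene 2058 0.1036 [538.3  11.6] [ 90.9 110.8] 90.0
9.65 [0.75759163 0.13476423 0.1963791 ] [-0.87071748  0.8889594   0.03226133]
the job is handed in; nothing more can be done
None
```

The tin was slid flat to the middle of the pan, measured about 2 mm off centre and square to it with no overhang; the bottle, can and palette knife were left where they stood, and the job was handed in at about 9.7 s.

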